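# Prop up the drop-leaf shelf

## Task

Set up the little drop-leaf shelf on the bench: first, with its leaf still standing up, push the folding prop leg out by its finger post until it bears on its stop pin, pressing gently so the stop is not strained. Then tip the leaf over to the front so that it comes down softly and lies level on the leg, with the leg still at its stop. Leave the jar, tin, vial and timer beside it where they are.

Things in the scene. Friction and masses are not known exactly. Their poses are not given: they have to be found in the camera images.
- stand: Small grey drop-leaf side shelf, screwed to the bench. Aluminium base plate 150 x 120 x 6 mm; upright wall 100 mm wide, 12 mm thick, its top 80 mm above the bench. Origin: on the bench under the leaf's hinge axis. z up; -x is the front, the side to which leg and leaf open (roughly towards the robot); the wall spans y = -70 to +30 mm.
- leg: Prop leg in front of the wall: plate 110 mm long, 8 thick, 11 to 80 mm above the bench. Origin on its upright hinge axis at bench height (stand x -16, y -55 mm); y axis points along the leg to its free end. Starts 0.3 to 0.6 rad out from the wall, swings out counter-clockwise (from above); the pin stops it firmly at 1.05 to 1.4 rad. 1.5 N at the post moves it; it stays where left.
- post (a point): A point on the dark upright finger post at the leg's free end, 110 mm from the hinge axis, 105 mm above the bench (18 mm below the post's top). The post is 10 mm thick and stands 43 mm above the leg's plate, up to 123 mm above the bench. Push it here.
- leg_face (a point): The spot on the leg's leading face that meets the stop pin: 45 mm from the hinge along the leg, 20 mm above the bench. The pin (stop_pin_c0: black rubber, upright, 10 mm thick, top 32 mm up) is fixed somewhere along a short arc slot in the base plate; its place is not measured. It takes 45 N at most: 10 N of push at the post puts about 20 N on it, 20 N about 45 N.
- leaf: Hinged leaf: grey panel 89 mm deep, 100 wide, 7 thick, hinge along the wall's top. Origin on the hinge axis, 84 mm above the bench, mid-width (stand y -20 mm); -x points to its free edge, z up when level. Starts upright, leaning back 25 deg against a stop. Tipped 10 deg or more past vertical to the front, it sinks by itself in about 2 s (damped) until level on the leg.
- leaf_edge (a point): Middle of the leaf's free edge, half-way through its thickness.
- timer: Bench timer lying left of the shelf, 66 x 66 x 19 mm; bystander. Origin at the centre of its underside.
- white_jar: White jar with a blue cap, 60 mm across, 80 mm tall, left of the shelf and a little behind; bystander. Origin at the centre of its underside.
- vial_09: Small glass vial, 23 mm across, 46 mm tall, right of the shelf; bystander. Origin at the centre of its underside.
- septa_tin: Round white tin, 66 mm across, 26 mm tall, right of the shelf; bystander. Origin at the centre of its underside.

How it is judged (in metres and radians):
On the way:
1. the leg bears on its stop pin (within 1.5 mm) while the leaf still stands up (distance between leg_face and stop_pin_c0 below 0.0066 m and angle between leaf's own z axis and vertical above 1.2 rad), for 0.3 s.
At the end, for the whole second after the job is handed in: The leg bears on its stop pin (its leading face within 1.5 mm of the pin), and the leaf lies at rest on the leg, level within 0.05 rad (distance between leg_face and stop_pin_c0 below 0.0066 m and angle between leaf's own z axis and vertical below 0.05 rad and contact force between leaf and leg above 0.1 N and angular speed of leaf below 0.05 rad/s); the robot touches nothing.
It fails at once if the leg is pressed on its stop pin with more than 45 N (about 20 N at the post) (contact force between leg and stop_pin_c0 above 45 N).
It fails at once if the leaf is pressed or slammed on the leg with more than 20 N (contact force between leaf and leg above 20 N).
It fails at once if the timer, jar, vial or tin beside the shelf is moved more than 20 mm or tipped (distance of any of timer, white_jar, vial_09, septa_tin from where it was at the start of the episode above 0.02 m or angle between any of timer, white_jar, vial_09, septa_tin's own z axis and vertical above 0.5 rad).
It also fails if it takes over 72 s, if anything falls off the work surface, if the arm or the gripper's body presses on something with over 40 N, if the wrist force passes 120 N, or if a joint passes its speed limit or range.

## Robot

A 6-joint arm with a two-finger parallel gripper is mounted at the origin on a cart in front of the work surface, level with it; the furniture and walls round the work are solid. World frame = base frame: x ahead of the robot, y to its left, z up, the work surface at z = 0. Lengths are in mm, angles in rad, forces in N, time in s.
With the tool pointing down it reaches from about 375 to 925 mm from the base axis. Payload 5.7 kg.
Tool frame: the origin (TCP) lies on the mounting face of the last link; the fingertips stand 182 mm ahead of it and the grasp point (between the pads) lies 163 mm ahead of it; z points along the fingers, y is the line along which they close (so a half turn about z gives the same grasp; the last joint's range is limited). The gripper opens to 88 mm and grips with 3 to 60 N. Pads are 20 mm wide; open, the fingers measure 115 mm over their backs; the gripper's body (75 mm by 178 mm) begins 61 mm behind the grasp point.
Start: joints at [1.012, 0.359, 1.51, -0, 1.272, -0.115], TCP at [257.623, 541.863, 404.623] pointing down, gripper open.
Joint ranges: [-2.97, 2.97], [-1.01, 2.36], [0.21, 2.38], [-0.96, 4.11], [0.2, 2.71], [-2.98, 2.98]. Speed limits (rad/s): [2.39, 2.39, 3.14, 3.14, 3.14, 3.14].

## Interface

Orientations are given as [roll, pitch, yaw] about the fixed x, y, z axes, in that order (R = Rz(yaw) Ry(pitch) Rx(roll)).
In Python, from rig import r gives the robot as it stands. The module is installed in compiled form; this text tells all that it offers.
- The arm moves only by the tool arm_command, never from a script. Its argument "commands" is a list of rows, each a list of 7 numbers: the turn, a rotation vector about the tool's x, y, z in degrees, then the shift along the tool's x, y, z in cm, then the finger opening in cm, from 0 to 8.78. In form: [[rx, ry, rz, dx, dy, dz, jaw], ...]. A call has 1 to 10 rows; each row is the pose to reach, as a shift and turn from the pose commanded when the call began, along the tool's axes at that moment; what a row does not reach only later rows make up. A row lasts 1/12 s, in which the tool goes at most 41.7 mm and 7.16 degrees, less where a joint would pass 70% of its speed; a pose out of reach is approached as far as the arm can. A call with a gripper value outside its range is refused whole. The fingers move at their own pace and stop on an object; "newtons" is the grip in N (left out, the last holds). Time passes only in rows, so rows that repeat a pose let the fingers close. It gives the time, the measured TCP pose, the force, the opening and the grip force at its end, in the units of the state.
- r.get_obs(): the state, without advancing time (a new reading comes with each control period).
- r.camera(name): name is "scene" or "top" or "wrist"; returns the picture (384x512x3 uint8, blue, green, red); there is no depth.
- r.calibration(name): a dict with "vertical_fov" (degrees; the focal length in pixels is half the picture's height over the tangent of half this angle, whatever the lens; pixels are square), "cx", "cy" (the principal point, pixels), "dist_coeffs" ([k1, k2, p1, p2, k3] as OpenCV has them; the pictures are not rectified), "eye" and "rotation" of the camera in the world. Camera axes: x right, y down, z forward; pixel columns grow to the right and rows downward; lengths in mm; the calibration is good to about 2 mm. A picture is of the moment at which its call begins: read the wrist's pose just before it. calibration takes no time and is no camera call; for the wrist camera it gives the pose at the moment of the call.
- r.job_done(): hands the job in; it is judged then, once.
Trained networks look in the newest picture that a camera, given by its name, has taken for a name from the list of things; names that differ only in an ending like _2 or _b are one class to them, and where a whole thing is asked for, a point or a joint stands for the part that bears it (a point fixed in the world has none). Each returns a list of dicts, best first, with "confidence" (0 to 1); they miss things now and then, are a little off and sometimes report something else, mostly with a low value. They report only what shows in the picture. A call takes as long as a camera call.
- r.masks_of(label, camera): "mask" (384x512 bool, what is visible of it) and "box" ([left, top, right, bottom] in pixels, round what is visible of it).
- r.mark_of(label, camera): "pixel" ([column, row] in pixels: a listed point, or the origin of a listed thing).
The state is a dict: "clock": time; "joint_pos": joint angles; "joint_vel": joint speeds; "joint_torque": joint torques, N m; "position": TCP position; "orientation": TCP orientation; "force": force on the tool from outside, world axes, zero at the start; "torque": the same for the moment, N m; "gripper_width": finger opening in mm; "grip_force": force on a finger pad.
Only numpy, scipy, OpenCV 4.12 (cv2) and the standard library are available. Lean on these libraries where they do the work, as an engineer would, in place of code of your own. Each camera call takes 0.05 s, during which the arm holds its last target. There are 200 camera calls.

## Working session

There is one attempt and no reset: what is moved stays moved. The work goes in short steps, Python scripts to look and compute and a tool call to move; the robot and the scene stay as the last step left them, time stands still between calls to the robot, and variables do not carry over. Pictures are saved under pics/ and viewed, at most 10 in all, crops included, and the job is handed in when it is done.

Besides the shell and the picture viewer there is one more tool, called after "Call:" by a JSON object that holds its "api" and its "payload". arm_command: Moves the arm, as the interface text tells. Its arguments: {"type":"object","properties":{"commands":{"type":"array"},"newtons":{"type":"number"}},"required":["commands"]}

```bash
mkdir -p pics; cat > h.py <<'E'
import numpy as np, cv2
from rig import r
from scipy.spatial.transform import Rotation as Ro
def ray(cam,px,cal=None):
    c=cal or r.calibration(cam); f=192/np.tan(np.radians(c["vertical_fov"])/2)
    K=np.array([[f,0,c["cx"]],[0,f,c["cy"]],[0,0,1.]])
    p=cv2.undistortPoints(np.array([[px]],float),K,np.array(c["dist_coeffs"],float))[0,0]
    d=np.array(c["rotation"])@np.array([p[0],p[1],1]); return np.array(c["eye"],float),d/np.linalg.norm(d)
def atz(cam,px,z):
    e,d=ray(cam,px); return e+d*(z-e[2])/d[2]
def tri(rs):
    A=sum(np.eye(3)-np.outer(d,d) for e,d in rs); b=sum((np.eye(3)-np.outer(d,d))@e for e,d in rs); return np.linalg.solve(A,b)
E
python3 - <<'E'
from h import *
print({k:v for k,v in r.get_obs().items()})
ims=[]
for c in("scene","top"):
    im=r.camera(c); cv2.imwrite(f"pics/{c}0.png",im)
    print(c,r.calibration(c))
    for n in("stand","leg","post","leg_face","leaf","leaf_edge","timer","white_jar","vial_09","septa_tin"):
        print(c,n,[(np.round(m["pixel"],1).tolist(),round(m["confidence"],2)) for m in r.mark_of(n,c)[:2]])
E
```

```text
{'clock': 0.0, 'joint_pos': array([ 1.01191412e+00,  3.59509282e-01,  1.51145719e+00,  3.66656901e-06,
        1.27250127e+00, -1.15054834e-01]), 'joint_vel': array([ 0.00107675, -0.00067819, -0.00054839,  0.00102078, -0.00134744,
       -0.00133025]), 'joint_torque': array([-3.17322483e-03, -5.15349734e+01, -2.70736635e+01,  6.67706667e-02,
        3.49014380e-02, -7.37329583e-05]), 'position': array([257.4230147 , 541.56045741, 403.79731958]), 'orientation': array([-3.13973037e+00, -2.18741019e-04,  2.69776399e+00]), 'force': array([0.46086985, 0.52409539, 0.45546516]), 'torque': array([0.05885484, 0.03221295, 0.05445278]), 'grip_force': 0.0, 'gripper_width': 87.70098451368646}
scene {'vertical_fov': 44.60549382929217, 'cx': 252.66695170332767, 'cy': 197.52886523769556, 'dist_coeffs': array([0.05123255, 0.        , 0.        , 0.        , 0.        ]), 'eye': array([  25.0821197 , -382.53446139,  519.98736751]), 'rotation': array([-2.0325493 ,  0.01736009, -0.63012579])}
scene stand [([252.9, 239.0], 0.86)]
scene leg [([272.7, 250.8], 0.94)]
scene post [([218.4, 210.7], 0.91)]
scen
[... 304 characters left out ...]
92194, 'cx': 251.37583271942404, 'cy': 185.44356306823667, 'dist_coeffs': array([-0.09752165,  0.        ,  0.        ,  0.        ,  0.        ]), 'eye': array([365.48811882, 306.46498933, 921.84511265]), 'rotation': array([-2.95350375,  0.02692283, -1.54838071])}
top stand [([269.8, 196.6], 0.84)]
top leg [([293.3, 191.8], 0.69), ([181.7, 196.6], 0.63)]
top post [([266.7, 235.0], 0.81)]
top leg_face [([276.6, 212.4], 0.74)]
top leaf [([270.4, 184.8], 0.75), ([317.1, 158.5], 0.68)]
top leaf_edge [([267.7, 157.1], 0.95)]
top timer [([213.3, 240.7], 0.96)]
top white_jar [([179.3, 196.8], 0.59)]
top vial_09 [([338.6, 203.0], 0.47), ([271.4, 154.8], 0.28)]
top septa_tin [([316.6, 156.8], 0.91)]
```

```bash
sed -i 's/np.array(c\["rotation"\])@/Ro.from_euler("xyz",c["rotation"]).as_matrix()@/' h.py
python3 - <<'E'
from h import *
P=dict(stand=((252.9,239),(269.8,196.6)),leg=((272.7,250.8),(293.3,191.8)),post=((218.4,210.7),(266.7,235)),leg_face=((255,243.2),(276.6,212.4)),leaf=((260,205.8),(270.4,184.8)),leaf_edge=((268.5,161.5),(267.7,157.1)),timer=((187.9,236),(213.3,240.7)),jar=((203.1,208.7),(179.3,196.8)),vial=((297.8,274),(338.6,203)),tin=((322.2,253),(316.6,156.8)))
for k,(a,b) in P.items():
    A,B=ray("scene",a),ray("top",b); p=tri([A,B]); print(k,p.round(1),[round(np.linalg.norm(np.cross(p-e,d)),1) for e,d in(A,B)])
ims=[cv2.imread(f"pics/{c}0.png") for c in("scene","top")]
cv2.imwrite("pics/a.png",cv2.resize(np.vstack([ims[0][120:310,130:400],ims[1][110:300,130:400]]),None,fx=1.55,fy=1.55,interpolation=2))
E
```

```text
stand [513.4 297.    7.5] [np.float64(2.6), np.float64(2.6)]
leg [526.3 247.   -1.1] [np.float64(2.4), np.float64(2.4)]
post [430.  300.3  99.5] [np.float64(2.3), np.float64(2.3)]
leg_face [489.5 276.4  14.2] [np.float64(9.1), np.float64(9.1)]
leaf [527.6 295.3  81. ] [np.float64(0.7), np.float64(0.7)]
leaf_edge [558.6 303.1 168. ] [np.float64(1.6), np.float64(1.6)]
timer [420.9 413.6  -7.1] [np.float64(0.9), np.float64(0.9)]
jar [ 5.093e+02  4.909e+02 -3.000e-01] [np.float64(4.2), np.float64(4.2)]
vial [505.4 150.4   5.3] [np.float64(0.5), np.float64(0.5)]
tin [609.7 193.9 -12.8] [np.float64(0.7), np.float64(0.7)]
```

View pics/a.png

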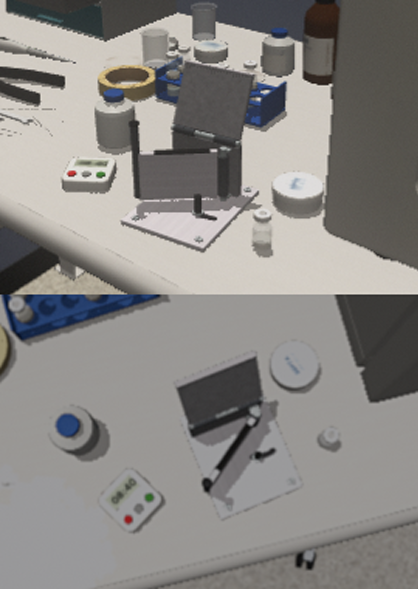

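```bash
cat > fit.py <<'E'
from h import *
from scipy.optimize import least_squares
P=dict(stand=((252.9,239),(269.8,196.6)),leg=((272.7,250.8),(293.3,191.8)),post=((218.4,210.7),(266.7,235)),leg_face=((255,243.2),(276.6,212.4)),leaf=((260,205.8),(270.4,184.8)),edge=((268.5,161.5),(267.7,157.1)))
C=[r.calibration(c) for c in("scene","top")]
def proj(i,p):
    c=C[i]; f=192/np.tan(np.radians(c["vertical_fov"])/2); R=Ro.from_euler("xyz",c["rotation"]).as_matrix().T
    K=np.array([[f,0,c["cx"]],[0,f,c["cy"]],[0,0,1.]])
    return cv2.projectPoints((np.asarray(p,float)-c["eye"])@R.T,np.zeros(3),np.zeros(3),K,np.array(c["dist_coeffs"],float))[0][:,0]
def model(x):
    X,Y,w,t=x; R=Ro.from_euler("z",w); o=np.array([X,Y,0]); s=np.sin(np.radians(25));k=np.cos(np.radians(25))
    h=np.array([-16,-55,0]); L=Ro.from_euler("z",t)
    m=dict(stand=[0,0,0],leg=h,post=h+L.apply([0,110,105]),leg_face=h+L.apply([-4,45,20]),leaf=[0,-20,84],edge=[89*s,-20,84+89*k])
    return {a:o+R.apply(b) for a,b in m.items()}
def res(x):
    m=model(x); return np.concatenate([(proj(i,[m[k]])[0]-P[k][i]) for k in P for i in(0,1)])
if __name__=="__main__":
    q=least_squares(res,[520,297,.36,.5],loss="soft_l1",x_scale=[10,10,.1,.1]); print(q.x.round(3)); print({k:v.round(1) for k,v in model(q.x).items()}); print(q.fun.reshape(-1,4).round(1))
    a=cv2.imread("pics/scene0.png")[190:290,200:310]; b=cv2.imread("pics/top0.png")[165:265,230:340]
    cv2.imwrite("pics/b.png",cv2.convertScaleAbs(cv2.resize(np.hstack([a,b]),None,fx=3.6,fy=3.6,interpolation=2),alpha=1.5))
E
python3 fit.py
```

```text
[5.17216e+02 3.06313e+02 4.46000e-01 6.48000e-01]
{'stand': array([517.2, 306.3,   0. ]), 'leg': array([526.5, 249.8,   0. ]), 'post': array([428.8, 300.3, 105. ]), 'leg_face': array([484.7, 266.9,  20. ]), 'leaf': array([525.8, 288.3,  84. ]), 'edge': array([559.8, 304.5, 164.7])}
[[ 0.1  0.4 -5.1 -0.2]
 [ 0.4 -1.3 -1.9  0.8]
 [-1.9 -2.2  0.6 -0.7]
 [-3.7  1.1  7.  -1.7]
 [ 1.   0.3  3.8  0.3]
 [ 0.8  1.  -1.3  0.6]]
```

View pics/b.png

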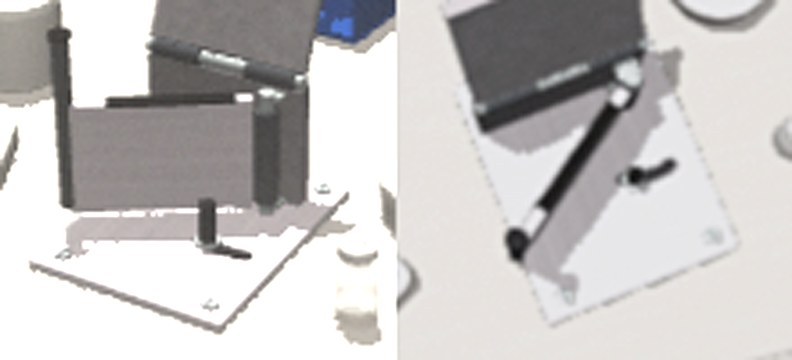

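```bash
python3 - <<'E'
from h import *
for n,a,b in(("pin",(257.5,245.8),(295,213.6)),("posttop",(216.4,199),(263.3,231.5)),("cornL",(208.3,263.3),(273.6,255.3)),("cornR",(261,281.2),(325,232.2)),("hingeL",(242,203),(254,199)),("hingeR",(283.5,213),(299,179))):
    A,B=ray("scene",a),ray("top",b);p=tri([A,B]);print(n,p.round(1),round(np.linalg.norm(np.cross(p-A[0],A[1])),1))
print(atz("scene",(296.7,243.6),6))
E
```

```text
pin [479.7 242.9  29.9] 2.1
posttop [433.2 307.5 120.9] 0.7
cornL [394.1 285.6   2.1] 0.5
cornR [4.431e+02 1.793e+02 3.000e-01] 0.5
hingeL [500.9 325.3  83.2] 3.3
hingeR [540.9 239.1  83.5] 2.3
[572.74321178 230.31795426   6.        ]
```

Call:
{"api": "arm_command", "payload": {"commands": [[0,0,0,-26,-9.7,6,0],[0,0,0,-26,-9.7,6,0],[0,0,0,-26,-9.7,6,0],[0,0,0,-26,-9.7,6,0],[0,0,0,-26,-9.7,6,0],[0,0,0,-26,-9.7,6,0],[0,0,0,-26,-9.7,6,0],[0,0,0,-26,-9.7,12.9,0],[0,0,0,-26,-9.7,12.9,0],[0,0,0,-26,-9.7,12.9,0]]}}

```text
clock: 1.93
position: [449.3, 340.6, 270.9]
orientation: [-3.134, -0.005, 2.696]
force: [-1.4, 0.9, -0.2]
gripper_width: 25.0
grip_force: 0.0
```

```bash
python3 - <<'E'
from h import *
o=r.get_obs(); print(o["clock"],o["position"],o["orientation"],o["force"],o["gripper_width"])
a=r.camera("scene"); b=r.camera("top")
cv2.imwrite("pics/c.png",cv2.resize(np.hstack([a[100:300,150:350],b[100:300,180:380]]),None,fx=2,fy=2))
E
```

```text
1.9333 [449.31206134 340.56380656 270.91642006] [-3.13400162 -0.00515667  2.69589398] [-1.40373108  0.91876533 -0.21572331] 24.977013477870795
```

View pics/c.png

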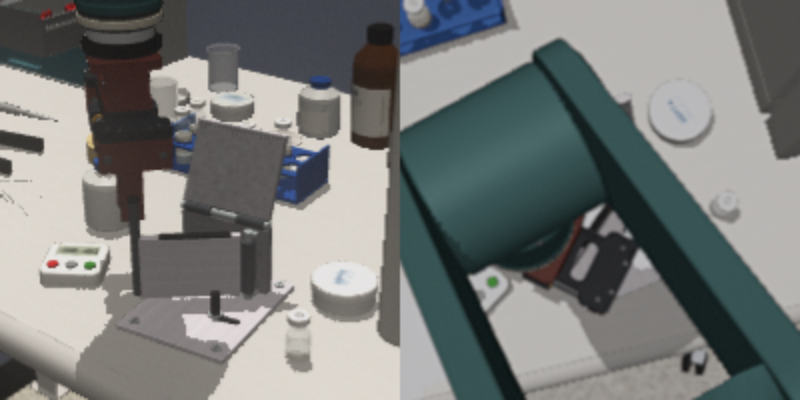

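Call:
{"api": "arm_command", "payload": {"commands": [[0,0,0,0,-0.6,-0.3,0],[0,0,0,0,-1.2,-0.3,0],[0,0,0,0,-1.6,-0.3,0],[0,0,0,0,-2.0,-0.3,0],[0,0,0,0,-2.4,-0.3,0],[0,0,0,0,-2.8,-0.3,0],[0,0,0,0,-3.2,-0.3,0],[0,0,0,0,-3.6,-0.3,0],[0,0,0,0,-4.0,-0.3,0],[0,0,0,0,-4.4,-0.3,0]]}}

```text
clock: 2.87
position: [431.8, 302.6, 278.7]
orientation: [3.142, -0.0, 2.698]
force: [0.1, 2.5, 1.2]
gripper_width: 0.2
grip_force: 0.9
```

Call:
{"api": "arm_command", "payload": {"commands": [[0,0,0,0,-0.2,0,0],[0,0,0,0,-0.4,0,0],[0,0,0,0,-0.6,0,0],[0,0,0,0,-0.8,0,0],[0,0,0,0,-1.0,0,0],[0,0,0,0,-1.2,0,0],[0,0,0,0,-1.4,0,0],[0,0,0,0,-1.5,0,0]]}}

```text
clock: 3.53
position: [425.6, 289.1, 278.7]
orientation: [3.141, 0.001, 2.698]
force: [2.5, 0.3, 0.6]
gripper_width: 0.7
grip_force: 0.8
```

```bash
python3 - <<'E'
from h import *
from fit import P,model,proj
o=r.get_obs(); print(o["position"],o["force"])
a=r.camera("scene")
for n in("post","leg","leg_face"): print(n,[(m["pixel"],m["confidence"]) for m in r.mark_of(n,"scene")[:2]])
print(atz("scene",r.mark_of("post","scene")[0]["pixel"],105))
cv2.imwrite("pics/d.png",cv2.resize(a[160:300,190:340],None,fx=4,fy=4,interpolation=2))
E
```

```text
[425.63538473 289.10453477 278.69410771] [2.49774881 0.27348851 0.59784801]
post [([221.1, 215.0], 0.78)]
leg [([274.4, 250.7], 0.6)]
leg_face [([255.8, 249.1], 0.74)]
[421.72060373 272.96268535 105.        ]
```

View pics/d.png

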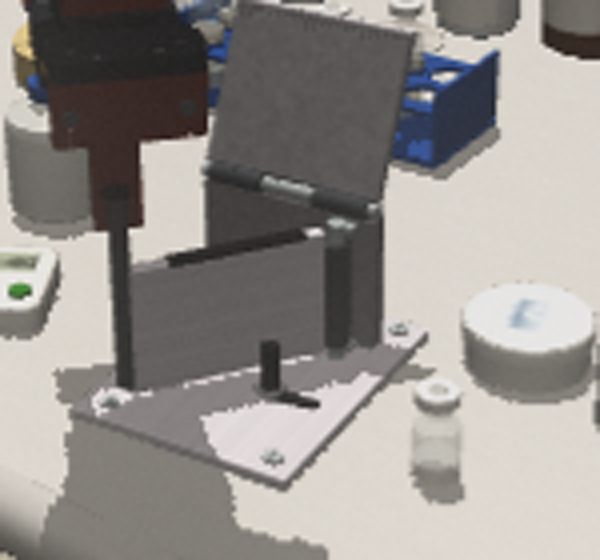

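Call:
{"api": "arm_command", "payload": {"commands": [[0,0,0,0,-0.1,0,0],[0,0,0,0,-0.2,0,0],[0,0,0,0,-0.3,0,0],[0,0,0,0,-0.4,0,0],[0,0,0,0,-0.5,0,0],[0,0,0,0,-0.6,0,0],[0,0,0,0,-0.7,0,0]]}}

```text
clock: 4.37
position: [422.5, 282.9, 278.7]
orientation: [3.142, 0.0, 2.698]
force: [2.6, 0.8, 0.8]
gripper_width: 0.7
grip_force: 0.9
```

Call:
{"api": "arm_command", "payload": {"commands": [[0,0,0,0,-0.1,0,0],[0,0,0,0,-0.2,0,0],[0,0,0,0,-0.3,0,0],[0,0,0,0,-0.4,0,0]]}}

```text
clock: 4.7
position: [420.7, 279.3, 278.7]
orientation: [-3.142, 0.0, 2.698]
force: [1.5, 1.2, -0.3]
gripper_width: 0.5
grip_force: 0.9
```

Call:
{"api": "arm_command", "payload": {"commands": [[0,0,0,0,-0.1,0,0],[0,0,0,0,-0.2,0,0],[0,0,0,0,-0.2,0,0]]}}

```text
clock: 4.95
position: [419.7, 277.4, 278.6]
orientation: [-3.141, -0.0, 2.698]
force: [1.9, 1.1, 0.0]
gripper_width: 0.6
grip_force: 0.7
```

Call:
{"api": "arm_command", "payload": {"commands": [[0,0,0,0,-0.1,0,0],[0,0,0,0,-0.2,0,0],[0,0,0,0,-0.2,0,0]]}}

```text
clock: 5.2
position: [418.9, 275.6, 278.6]
orientation: [-3.141, -0.0, 2.698]
force: [2.0, 1.4, 0.2]
gripper_width: 0.4
grip_force: 0.8
```

Call:
{"api": "arm_command", "payload": {"commands": [[0,0,0,0,-0.1,0,0],[0,0,0,0,-0.2,0,0],[0,0,0,0,-0.2,0,0]]}}

```text
clock: 5.45
position: [418.0, 273.8, 278.6]
orientation: [-3.141, -0.0, 2.698]
force: [1.7, 1.2, 0.7]
gripper_width: 0.6
grip_force: 0.8
```

```bash
python3 - <<'E'
from h import *
o=r.get_obs(); print(o["position"],o["force"])
a=r.camera("scene")
for n in("post","leg","leg_face"): print(n,[(m["pixel"],m["confidence"]) for m in r.mark_of(n,"scene")[:2]])
print(atz("scene",r.mark_of("post","scene")[0]["pixel"],105))
cv2.imwrite("pics/e.png",cv2.resize(a[200:290,200:320],None,fx=5,fy=5,interpolation=2))
E
```

```text
[418.0491166  273.83161936 278.63604718] [1.68439116 1.24639499 0.65954511]
post [([224.7, 221.1], 0.72)]
leg [([273.0, 249.3], 0.81), ([255.9, 250.6], 0.55)]
leg_face [([257.8, 250.5], 0.83), ([298.3, 278.2], 0.52)]
[414.39082008 249.4518231  105.        ]
```

View pics/e.png

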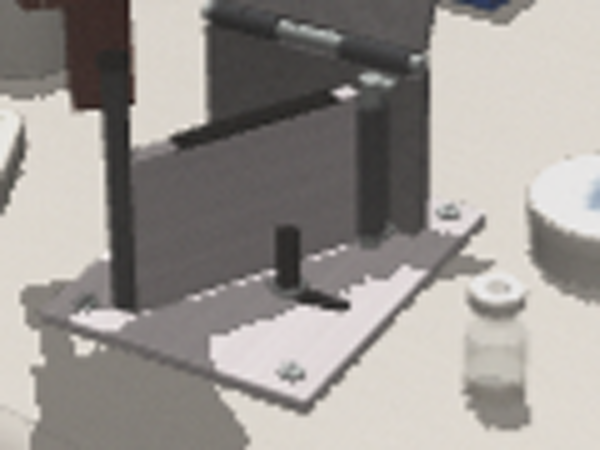

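Call:
{"api": "arm_command", "payload": {"commands": [[0,0,0,0,-0.1,0,0],[0,0,0,0,-0.2,0,0],[0,0,0,0,-0.3,0,0],[0,0,0,0,-0.4,0,0],[0,0,0,0,-0.5,0,0],[0,0,0,0,-0.5,0,0]]}}

```text
clock: 6.2
position: [416.1, 269.4, 278.7]
orientation: [3.141, 0.0, 2.698]
force: [2.3, 1.7, -0.6]
gripper_width: 0.6
grip_force: 1.3
```

```bash
python3 - <<'E'
from h import *
from fit import *
# predicted pin gap using model with several leg angles: image of leg bottom edge and pin
r.camera("scene"); m=r.mark_of("post","scene")[0]["pixel"]; p=atz("scene",m,105)
pin=atz("scene",(257.5,245.8),32); h=np.array([525.5,248.5,0]); 
def a(v): return np.arctan2(v[1],v[0])%(2*np.pi)
print(p,pin,np.linalg.norm((p-h)[:2]),np.linalg.norm((pin-h)[:2]),"remaining mm at post",110*(a(pin-h)-np.arctan(9/45)-a(p-h)))
E
```

```text
[415.37671663 244.02881647 105.        ] [479.84799007 239.51161624  32.        ] 110.21401463957613 46.528454236631774 remaining mm at post -4.792958350264067
```

Call:
{"api": "arm_command", "payload": {"commands": [[0,0,0,0,-0.1,0,0],[0,0,0,0,-0.15,0,0]]}}

```text
clock: 6.47
position: [415.9, 268.7, 278.8]
orientation: [3.139, 0.001, 2.697]
force: [4.1, 5.7, -2.7]
gripper_width: 0.6
grip_force: 3.4
```

Call:
{"api": "arm_command", "payload": {"commands": [[0,0,0,0,-0.1,0,0],[0,0,0,0,-0.1,0,0]]}}

```text
clock: 6.63
position: [415.7, 268.2, 278.9]
orientation: [3.138, 0.001, 2.697]
force: [4.3, 6.9, -3.5]
gripper_width: 0.3
grip_force: 4.1
```

Call:
{"api": "arm_command", "payload": {"commands": [[0,0,0,0,0,0,0],[0,0,0,0,0,0,0],[0,0,0,0,0,0,0],[0,0,0,0,0,0,0],[0,0,0,0,0,0,0]]}}

```text
clock: 7.05
position: [415.7, 268.3, 278.9]
orientation: [3.138, 0.001, 2.697]
force: [4.4, 8.1, -4.5]
gripper_width: 0.6
grip_force: 4.0
```

Call:
{"api": "arm_command", "payload": {"commands": [[0,0,0,0,0.5,0,0],[0,0,0,0,1.5,0,0],[0,0,0,0,3,0,0],[0,0,0,0,4,0,0],[0,0,0,0,4,-3,0],[0,0,0,0,4,-6,0],[0,0,0,0,4,-9,0],[0,0,0,0,4,-12,0],[0,0,0,0,4,-12,0]]}}

```text
clock: 7.8
position: [433.5, 304.5, 404.1]
orientation: [3.135, 0.005, 2.698]
force: [1.5, 1.0, 0.2]
gripper_width: 0.3
grip_force: 0.0
```

```bash
python3 - <<'E'
from h import *
o=r.get_obs(); print(o["clock"],o["position"],o["force"])
a=r.camera("scene")
for n in("post","leaf","leaf_edge","leg_face"): print(n,[(m["pixel"],m["confidence"]) for m in r.mark_of(n,"scene")[:2]])
cv2.imwrite("pics/f.png",cv2.resize(a[150:290,190:330],None,fx=4,fy=4,interpolation=2))
E
```

```text
7.8 [433.52825525 304.5421922  404.11005175] [1.46080081 1.00337806 0.16298251]
post [([225.9, 220.6], 0.96)]
leaf [([261.1, 205.4], 0.91), ([256.0, 249.1], 0.38)]
leaf_edge [([270.0, 161.7], 0.61)]
leg_face [([256.0, 250.1], 0.62), ([297.3, 275.5], 0.36)]
```

View pics/f.png

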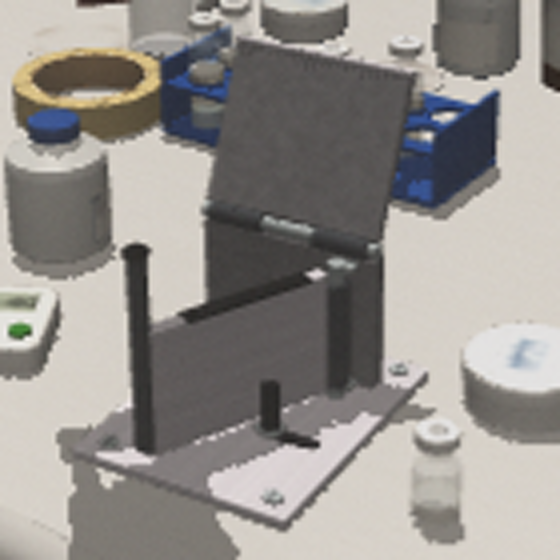

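Call:
{"api": "arm_command", "payload": {"commands": [[0,0,40,-14.4,8.8,0,0],[0,0,40,-14.4,8.8,0,0],[0,0,40,-14.4,8.8,0,0],[0,0,40,-14.4,8.8,0,0],[0,0,40,-14.4,8.8,0,0],[0,0,40,-14.4,8.8,0,0],[0,0,40,-14.4,8.8,0,0],[0,0,40,-14.4,8.8,0,0],[0,0,40,-14.4,8.8,0,0]]}}

```text
clock: 8.8
position: [599.3, 320.9, 397.5]
orientation: [-3.139, -0.0, 2.002]
force: [-1.0, -0.3, 0.3]
gripper_width: 0.4
grip_force: 0.0
```

```bash
python3 - <<'E'
from h import *
o=r.get_obs(); print(o["clock"],o["position"],o["orientation"],o["force"])
a=r.camera("scene"); w=r.camera("wrist")
cv2.imwrite("pics/g.png",np.hstack([cv2.resize(a[60:290,160:360],(400,460)),cv2.resize(w,(400,300)).copy() if 0 else cv2.copyMakeBorder(cv2.resize(w,(400,300)),0,160,0,0,0)]))
E
```

```text
8.8 [599.32148705 320.91271199 397.50763092] [-3.13927464e+00 -1.18195686e-05  2.00221680e+00] [-0.95596798 -0.26007155  0.34972184]
```

View pics/g.png

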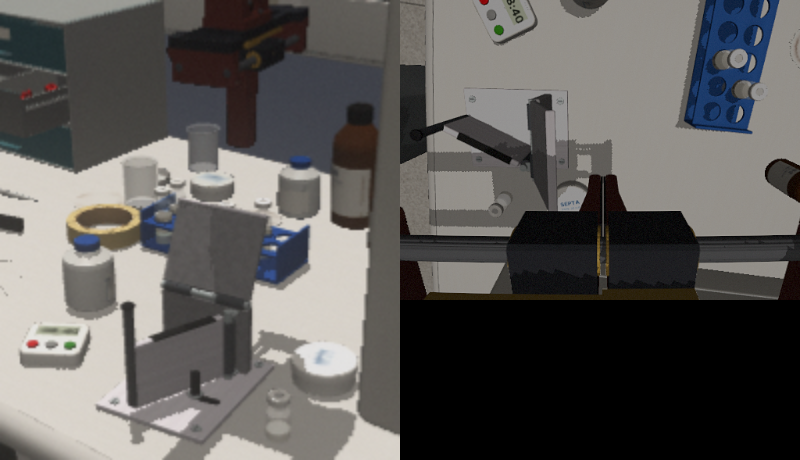

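Call:
{"api": "arm_command", "payload": {"commands": [[0,0,0,0,0,3,0],[0,0,0,0,0,6.7,0],[0,0,0,0,0,6.7,0],[0,0,0,0,-1,6.7,0],[0,0,0,0,-2,6.7,0],[0,0,0,0,-2.5,6.7,0],[0,0,0,0,-3,6.7,0],[0,0,0,0,-3.5,6.7,0],[0,0,0,0,-4,6.7,0],[0,0,0,0,-4.4,6.7,0]]}}

```text
clock: 9.73
position: [559.8, 302.6, 332.7]
orientation: [3.139, 0.0, 2.0]
force: [1.1, 0.5, 1.8]
gripper_width: 0.8
grip_force: 0.4
```

```bash
python3 - <<'E'
from h import *
o=r.get_obs(); print(o["clock"],o["position"],o["orientation"],o["force"])
a=r.camera("scene")
cv2.imwrite("pics/i.png",cv2.resize(a[60:290,160:360],(500,575)))
E
```

```text
9.7333 [559.81933766 302.62427662 332.72952717] [3.13946080e+00 1.42875889e-04 1.99970643e+00] [1.1245035  0.52359546 1.80171806]
```

View pics/i.png

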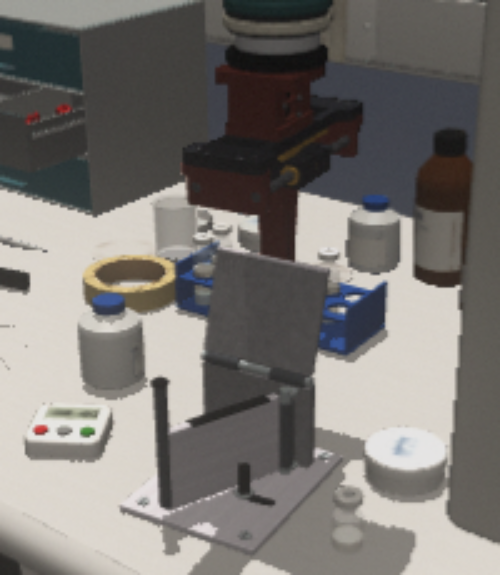

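Call:
{"api": "arm_command", "payload": {"commands": [[0,0,0,0,-0.5,0,0],[0,0,0,0,-1,0,0],[0,0,0,0,-1.5,0,0],[0,0,0,0,-2,0,0],[0,0,0,0,-2.5,0,0],[0,0,0,0,-3,0,0],[0,0,0,0,-3.5,0,0],[0,0,0,0,-4,0,0],[0,0,0,0,-4.4,0,0],[0,0,0,0,-4.4,0,0]]}}

```text
clock: 10.62
position: [518.9, 284.0, 331.5]
orientation: [-3.14, 0.0, 2.0]
force: [0.2, 0.9, 0.1]
gripper_width: 0.6
grip_force: 0.0
```

```bash
python3 - <<'E'
from h import *
o=r.get_obs(); print(o["clock"],o["position"],o["orientation"],o["force"])
a=r.camera("scene")
cv2.imwrite("pics/j.png",cv2.resize(a[60:290,160:360],(500,575)))
E
```

```text
10.6167 [518.89928573 283.96557208 331.49290449] [-3.14016015e+00  7.95652852e-05  1.99972334e+00] [0.1600879  0.9304942  0.05946573]
```

View pics/j.png

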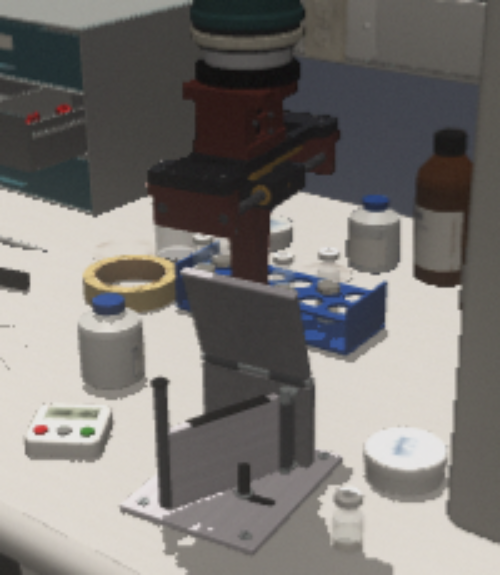

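Call:
{"api": "arm_command", "payload": {"commands": [[0,0,0,0,0,0,0],[0,0,0,0,0,0,0],[0,0,0,0,0,0,0],[0,0,0,0,0,0,0],[0,0,0,0,0,0,0],[0,0,0,0,1,-2,0],[0,0,0,0,3,-5,0],[0,0,0,0,6,-8,0],[0,0,0,0,9,-10,0],[0,0,0,0,9,-10,0]]}}

```text
clock: 11.5
position: [607.1, 323.9, 437.4]
orientation: [3.128, 0.001, 1.999]
force: [1.0, 0.6, 0.8]
gripper_width: 0.2
grip_force: 0.0
```

Call:
{"api": "arm_command", "payload": {"commands": [[0,0,0,0,3,0,0],[0,0,0,0,3,0,0],[0,0,0,0,3,0,0],[0,0,0,0,3,0,0],[0,0,0,0,3,0,0],[0,0,0,0,3,0,0],[0,0,0,0,3,0,0],[0,0,0,0,3,0,0],[0,0,0,0,3,0,0],[0,0,0,0,3,0,0]]}}

```text
clock: 12.33
position: [628.9, 334.2, 431.8]
orientation: [3.142, 0.0, 2.0]
force: [0.6, 0.1, 0.6]
gripper_width: 0.7
grip_force: 0.0
```

Call:
{"api": "arm_command", "payload": {"commands": [[0,0,0,0,0,0,0],[0,0,0,0,0,0,0],[0,0,0,0,0,0,0],[0,0,0,0,0,0,0],[0,0,0,0,0,0,0],[0,0,0,0,0,0,0],[0,0,0,0,0,0,0],[0,0,0,0,0,0,0],[0,0,0,0,0,0,0],[0,0,0,0,0,0,0]]}}

```text
clock: 13.17
position: [629.1, 334.3, 431.6]
orientation: [-3.142, 0.0, 2.0]
force: [0.6, 0.3, -0.1]
gripper_width: 0.3
grip_force: 0.0
```

Call:
{"api": "arm_command", "payload": {"commands": [[0,0,0,0,0,0,0],[0,0,0,0,0,0,0],[0,0,0,0,0,0,0],[0,0,0,0,0,0,0],[0,0,0,0,0,0,0],[0,0,0,0,0,0,0],[0,0,0,0,0,0,0],[0,0,0,0,0,0,0],[0,0,0,0,0,0,0],[0,0,0,0,0,0,0]]}}

```text
clock: 14.0
position: [629.0, 334.3, 431.6]
orientation: [-3.141, 0.0, 2.0]
force: [0.2, -0.3, 0.3]
gripper_width: 0.6
grip_force: 0.0
```

```bash
python3 - <<'E'
from h import *
o=r.get_obs(); print(o["clock"],o["position"],o["force"])
a=r.camera("scene")
for n in("post","leaf_edge","leaf"): print(n,[(m["pixel"],m["confidence"]) for m in r.mark_of(n,"scene")[:2]])
print(atz("scene",r.mark_of("leaf_edge","scene")[0]["pixel"],84),atz("scene",r.mark_of("post","scene")[0]["pixel"],105))
cv2.imwrite("pics/k.png",cv2.resize(a[150:290,190:330],None,fx=4,fy=4,interpolation=2))
E
```

```text
14.0 [629.02733021 334.29737434 431.62756135] [ 0.20822085 -0.32001897  0.28862855]
post [([227.4, 221.9], 0.92)]
leaf_edge [([236.6, 225.5], 0.74)]
leaf [([261.9, 207.1], 0.84)]
[442.52051156 253.64819679  84.        ] [416.63613299 243.97647454 105.        ]
```

View pics/k.png

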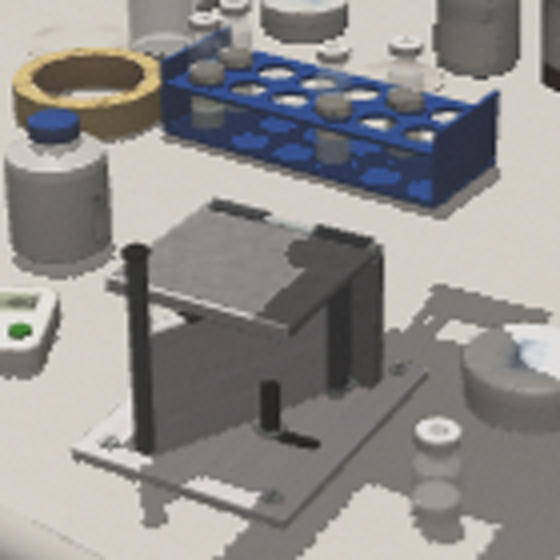

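Call:
{"api": "arm_command", "payload": {"commands": [[0,0,0,0,0,0,0],[0,0,0,0,0,0,0],[0,0,0,0,0,0,0],[0,0,0,0,0,0,0],[0,0,0,0,0,0,0],[0,0,0,0,0,0,0],[0,0,0,0,0,0,0],[0,0,0,0,0,0,0],[0,0,0,0,0,0,0],[0,0,0,0,0,0,0]]}}

```text
clock: 15.13
position: [629.1, 334.3, 431.6]
orientation: [-3.141, 0.0, 2.0]
force: [-0.3, -1.0, 0.2]
gripper_width: 0.5
grip_force: 0.0
```

```bash
python3 - <<'E'
from h import *
b=cv2.resize(r.camera("scene")[150:290,190:330],None,fx=4,fy=4,interpolation=2); d=cv2.absdiff(cv2.imread("pics/k.png"),b).max(2)[190:340,100:390]; print(d.mean(),(d>40).sum())
f=cv2.imread("pics/f.png"); print("leg strip diff vs before leaf", cv2.absdiff(f,b).max(2)[340:470,120:330].mean())
print(r.job_done())
E
```

```text
1.5275632183908046 0
leg strip diff vs before leaf 11.53007326007326
the job is handed in; nothing more can be done
None
```

I handed the job in at about 15 s. The leg was pushed to its stop at about 8–10 N on the post, and the leaf then sank and lies level on the leg. In the last pictures nothing was moving, the leg had not visibly shifted and the arm was clear. The jar, tin, vial and timer were not touched. No verdict came back from the judging.

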